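# Drift the hub cover into line and fit its bolt

## Robot

A 6-joint arm with a two-finger parallel gripper is mounted at the origin on the work surface. World frame = base frame: x ahead of the robot, y to its left, z up, the work surface at z = 0. Lengths are in mm, angles in rad, forces in N, time in s.
With the tool pointing down it reaches from about 300 to 850 mm from the base axis. Payload 4.2 kg.
Tool frame: the origin (TCP) lies at the centre of the arm's flange, where the gripper is bolted on; the fingertips stand 191 mm ahead of it and the grasp point (between the pads) lies 172 mm ahead of it; z points along the fingers, y is the direction in which the jaws open and shut (so a half turn about z gives the same grasp; the last joint's range is limited). The gripper opens to 91 mm and grips with 3 to 60 N. Pads are 32 mm wide; open, the fingers measure 118 mm over their backs; the gripper's body (76 mm by 178 mm) begins 60 mm behind the grasp point.
Start: joints at [1.327, 0.32, 1.565, -0, 1.257, -0.02], TCP at [127.61, 560.659, 404.776] pointing down, gripper open.
Joint ranges: [-3.11, 3.11], [-0.84, 2.01], [0.21, 2.61], [-1.34, 4.49], [0.05, 2.63], [-2.56, 2.56]. Speed limits (rad/s): [2.57, 2.57, 3.14, 3.14, 3.14, 3.14].

## Interface

Orientations are given as a unit quaternion [x, y, z, w].
In Python, from cell import monitor, optics, hand_in, regions_of, spot_point gives the robot as it stands.
- The arm moves only by the tool drive_tool, never from a script. Its argument "increments" is one flat list of numbers, 5 for each row, row after row: the shift along the tool's x, y, z in units of 0.03 m (1.0 is 0.03 m), then the turn about the tool's z in units of pi/4 rad (1.0 is pi/4 rad), then the closure, from 0 (fully open) to 1 (shut). In form: [tx, ty, tz, yaw, hand, tx, ty, tz, yaw, hand, ...]. A call has 1 to 8 rows; each row shifts and turns the commanded pose from where the row before left it, along the tool's axes as they then stand; what a row does not reach is not made up. A row lasts 1/12 s, in which the tool goes at most 41.7 mm and 7.16 degrees, less where a joint would pass 70% of its speed; a pose out of reach is approached as far as the arm can. A call with a number of a shift or a turn outside -1 to 1 is refused whole. A call with a gripper value outside its range is refused whole. The fingers move at their own pace and stop on an object; "newtons" is the grip in N (left out, the last holds). Time passes only in rows, so rows that do not move let the fingers close. It gives the time, the measured TCP pose, the force and the opening at its end, in the units of the state.
- monitor.read_state(): the state, without advancing time (a new reading comes with each control period).
- optics.get_image(name): name is "side" or "top"; returns (picture, depth): 480x640x3 uint8, red, green, blue; 480x640 float32, mm along the optical axis (not along the pixel's ray), 0 where there is no reading.
- optics.camera_params(name): a dict with "fx", "fy", "cx", "cy" (pixels), "R" (3x3) and "t" (3): a world point X has camera coordinates R X + t. Camera axes: x right, y down, z forward; pixel columns grow to the right and rows downward; lengths in mm; the calibration is good to about 2 mm. A picture is of the moment at which its call begins. camera_params takes no time and is no camera call.
- hand_in(): hands the job in, once; it reports no verdict.
Trained networks look in the newest picture that a camera, given by its name, has taken for a name from the list of things; names that differ only in an ending like _2 or _b are one class to them, and where a whole thing is asked for, a point or a joint stands for the part that bears it (a point fixed in the world has none). Each returns a list of dicts, best first, with "score" (0 to 1); they miss things now and then, are a little off and sometimes report something else, mostly with a low value. They report only what shows in the picture. A call takes as long as a camera call. They do not tell look-alikes from the thing itself.
- regions_of(label, camera): "mask" (480x640 bool, what is visible of it).
- spot_point(label, camera): "point" ([x, y, z] in mm, in the coordinates of the camera as it stood for that picture, good to about 4 mm: a listed point, or the origin of a listed thing).
The state is a dict: "time_s": time; "joint_positions": joint angles; "dq": joint speeds; "tau": joint torques, N m; "position": TCP position; "eef_rot": TCP orientation; "force": force on the tool from outside, world axes, zero at the start; "moment": the same for the moment, N m; "gripper_width": finger opening in mm.
Only numpy, scipy, OpenCV 4.12 (cv2) and the standard library are available. Lean on these libraries where they do the work, as an engineer would, in place of code of your own. Each camera call takes 0.05 s, during which the arm holds its last target. There are 200 camera calls.

## Task

The metal cover plate lies on the cast hub turned out of line with the holes in the hub beneath it. Take the tapered drift pin, work it gently by feel through one of the cover's two bolt holes (either one) into the hub hole below, turning the cover into line until the pin's collar is down on the cover; then fit the hex-headed bolt fully home in the other hole. Leave both standing in their holes and the cover flat, don't force or ram either of them (keep their pressure on hub and cover under about 30 N), and leave the hammer, red plug and rubber sleeve alone.

Things in the scene. Friction and masses are not known exactly. Their poses are not given: they have to be found in the camera images.
- hub: Fixed rust-brown cast hub, 250 mm across, rim 46 mm high; flat round seat 146 mm across, top 56 mm above the bench; centre boss 30 mm across up to 72 mm. Origin: hub axis at bench level, z up. In the seat, two opposite vertical holes, 14 mm across, 44 mm deep, 50 mm from the axis, hidden by the cover; the hub's yaw does NOT tell where round the axis they lie (see cover).
- cover: Loose round aluminium plate, 142 mm across, 8 mm thick, 0.34 kg, flat on the seat around the boss: it only turns (1 to 5 N at a hole). Origin: centre of underside, z up. 14 mm bolt holes at x = +50 mm (a) and -50 mm (b). The hub's holes lie 5 to 30 mm (unknown) farther counterclockwise from above: cover's +y at a, -y at b; turn the cover that way 0.10 to 0.60 rad.
- cover_hole_a (a point): Centre of bolt hole a (14 mm across) at the cover's top face, 64 mm above the bench. Axes as the cover's.
- cover_hole_b (a point): Centre of bolt hole b (14 mm across) at the cover's top face, opposite hole a. Axes as the cover's.
- pin_grip (a point): Centre of the round handle (16 mm across, 50 mm long) of the steel drift pin, 0.11 kg, upright in the block; z up along it. Below the handle: collar 22 mm across, 4 mm thick, underside 29 mm below this point; shank 13 mm across, 16 mm long; 30 mm taper to a blunt tip 10 mm across, 75 mm below this point. When home (collar on cover) this point is 93 mm above the bench.
- bolt_grip (a point): Centre of the hex head (19 mm wide, 44 mm high) of the steel bolt, 0.12 kg, upright in the block; z up along it. Below the head: flange 24 mm across, 3 mm thick, underside 25 mm below this point; shank 11 mm across, 40 mm long, its last 8 mm tapered to 6 mm at the tip, 65 mm below this point. When home (flange on cover) this point is 89 mm above the bench.
- block: Fixed grey block 130 x 56 x 60 mm that holds pin and bolt upright in two 16 mm holes (54 mm deep) 34 mm either side of its centre along its x axis; the pin's collar and the bolt's flange rest on its top. Origin: centre of its underside. Which hole holds the pin varies.
- hammer: Bystander: hammer lying on the bench, to be left alone.
- plug: Bystander: upright red and grey industrial plug, 60 mm across, 130 mm high, to be left alone.
- sleeve: Bystander: black rubber sleeve, 72 mm across, 60 mm high, to be left alone.
Mind the look-alikes: they are no part of the job. Leave any pink look-alike of the part that bears bolt_grip alone.

How it is judged:
By the outcome, as a careful person would: the job done as asked, in the order asked, and still so for the second after the job is handed in, with the robot touching nothing.
It also fails if it takes over 72 s, if anything falls off the work surface, if the arm or the gripper's body presses on something with over 40 N, if the wrist force passes 120 N, or if a joint passes its speed limit or range.

## Working session

There is one attempt and no reset: what is moved stays moved. The work goes in short steps, Python scripts to look and compute and a tool call to move; the robot and the scene stay as the last step left them, time stands still between calls to the robot, and variables do not carry over. Pictures are saved under pics/ and viewed, about 8 in all and at most 12, crops included, and the job is handed in when it is done.

Besides the shell and the picture viewer there is one more tool, called after "Request:" as name(argument=value, ...) on one line, values as JSON. drive_tool: Moves the arm, as the interface text tells. Its arguments: {"type":"object","properties":{"increments":{"type":"array"},"newtons":{"type":"number"}},"required":["increments"]}

```bash
mkdir -p pics; ls
cat > h.py <<'E'
import numpy as np, cv2
from cell import monitor, optics, hand_in, regions_of, spot_point
def cam2w(c,p):
    k=optics.camera_params(c); return np.array(k["R"]).T@(np.array(p)-np.array(k["t"]))
def px(c,X):
    k=optics.camera_params(c); q=np.array(k["R"])@np.array(X)+np.array(k["t"]); return np.array([k["fx"]*q[0]/q[2]+k["cx"],k["fy"]*q[1]/q[2]+k["cy"]])
def ray(c,u,v,z):
    "world point at height z on pixel u,v"
    k=optics.camera_params(c); R=np.array(k["R"]);o=-R.T@np.array(k["t"]);d=R.T@np.array([(u-k["cx"])/k["fx"],(v-k["cy"])/k["fy"],1]); return o+d*(z-o[2])/d[2]
E
python3 - <<'E'
from h import *
for c in("top","side"):
    im,d=optics.get_image(c); cv2.imwrite(f"pics/{c}0.png",im[:,:,::-1]); np.save(f"{c}_d.npy",d)
    for n in ["hub","cover","cover_hole_a","pin_grip","bolt_grip","block"]:
        for r in spot_point(n,c)[:4]: print(c,n,round(r["score"],2),cam2w(c,r["point"]).round(0),px(c,cam2w(c,r["point"])).round())
s=monitor.read_state();print(s)
E
```

```text
pics
top hub 0.61 [554.  73.   3.] [307. 260.]
top cover 0.67 [554.  77.  58.] [305. 259.]
top cover_hole_a 0.91 [498.  65.  62.] [309. 283.]
top cover_hole_a 0.72 [601.  82.  66.] [302. 238.]
top pin_grip 0.64 [ 465. -266.   87.] [455. 298.]
top bolt_grip 0.6 [ 630. -296.   65.] [465. 227.]
top bolt_grip 0.54 [ 534. -250.   84.] [448. 268.]
top block 0.56 [ 498. -259.   -2.] [444. 284.]
side hub 0.85 [544.  73.  -2.] [296. 269.]
side cover 0.68 [552.  73.  55.] [299. 249.]
side cover 0.51 [598.  82.  62.] [313. 236.]
side cover_hole_a 0.84 [598.  79.  64.] [313. 236.]
side cover_hole_a 0.58 [499.  66.  63.] [280. 258.]
side pin_grip 0.75 [ 461. -268.   86.] [378. 369.]
side pin_grip 0.59 [550.  72.  56.] [298. 249.]
side bolt_grip 0.93 [ 627. -303.   61.] [458. 342.]
side bolt_grip 0.54 [ 523. -254.   87.] [399. 344.]
side block 0.83 [ 493. -260.   -4.] [382. 386.]
{'time_s': 0.7, 'joint_positions': array([ 1.32699972e+00,  3.19593974e-01,  1.56449103e+00, -7.07822071e-06,
        1.25741111e+00, -1.99835527e-02]), 'dq': array([-1.42027915e-03,  1.02132267e-04,  1.18276508e-03, -1.46417623e-04,
       -9.46936997e-05,  2.37250220e-04]), 'tau': array([-1.42171670e-03, -4.12230992e+01, -2.32190698e+01,  7.26622576e-02,
        3.78599251e-02, -1.89533108e-05]), 'position': array([127.61117997, 560.65821431, 404.78289706]), 'eef_rot': array([1.11672019e-01, 9.93745117e-01, 4.74076372e-05, 9.68539424e-06]), 'force': array([-0.06688538,  0.27069027, -0.24258024]), 'moment': array([ 0.00733049,  0.05175096, -0.02371244]), 'gripper_width': 90.97055157858023}
```

Run:
```python
import cv2,numpy as np
t=cv2.imread("pics/top0.png");s=cv2.imread("pics/side0.png")
a=cv2.resize(t[200:330,250:510],(800,400),interpolation=3);b=cv2.resize(s[215:415,270:530],(800,600),interpolation=3)[:,:]
cv2.imwrite("pics/tc.png",a);cv2.imwrite("pics/sc.png",b)
```

```text
(no output)
```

View pics/top0.png

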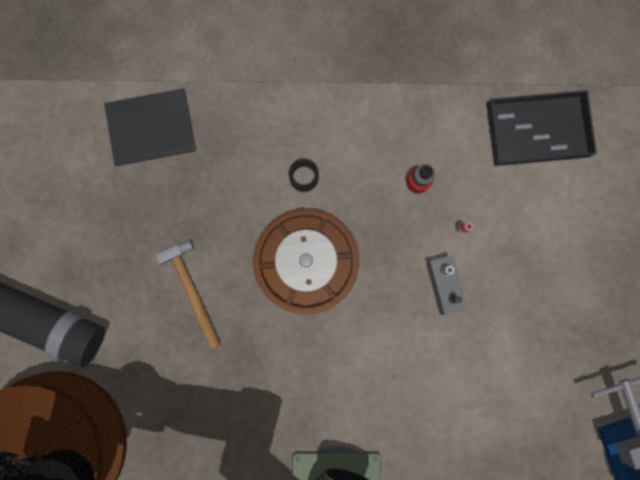

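View pics/sc.png

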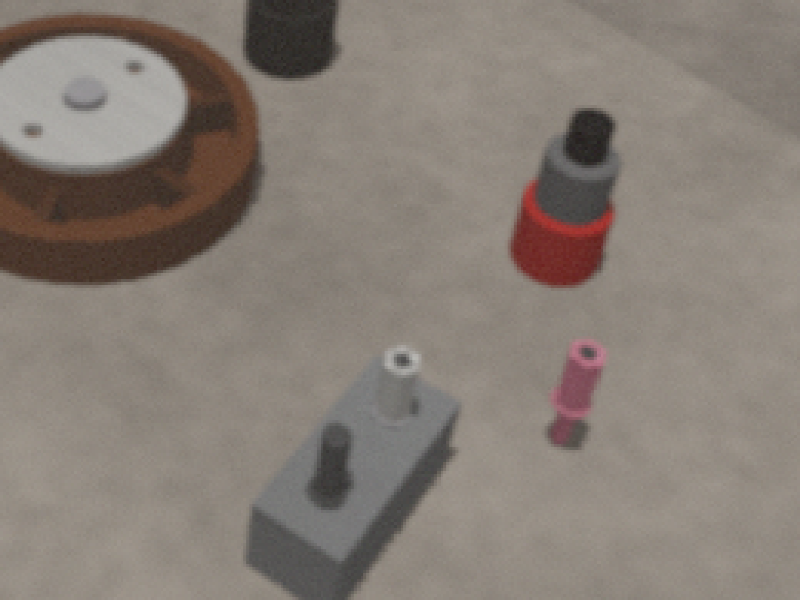

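Top view: the dark pin is at (455,298) and the pale bolt at (448,268), both upright in the grey block. The pink look-alike stands on the bench at (465,227), outside the block, so I leave it alone. The cover is at (306,260), with holes at (304,238) and (309,283). The side crop confirms this: the dark round handle is the pin, and the pale hex head with a socket is the bolt. Next I refine the positions.

Run:
```python
from h import *
for c in("top","side"):
    im=cv2.imread(f"pics/{c}0.png"); g=im.min(2).astype(float)
    m0=np.zeros(g.shape,np.uint8); u,v=px(c,[550,73,64]); cv2.circle(m0,(int(u),int(v)),38 if c=="top" else 45,1,-1)
    b=((g>125)&(m0>0)).astype(np.uint8); n,l,st,ce=cv2.connectedComponentsWithStats(b); i=1+st[1:,4].argmax()
    cnt=np.argwhere(l==i)[:,::-1].astype(np.int32); hull=cv2.convexHull(cnt); e=cv2.fitEllipse(hull); print(c,"cover",np.round(e[0],1),np.round(e[1],1),ray(c,*e[0],64).round(1))
    inside=np.zeros(g.shape,np.uint8); cv2.fillConvexPoly(inside,hull,1); inside=cv2.erode(inside,np.ones((5,5)))
    med=np.median(g[inside>0])
    for X in([498,65,64],[600,81,64]):
        u,v=px(c,X).round().astype(int); W=np.zeros(g.shape); W[v-5:v+6,u-5:u+6]=1; w=np.clip(med-15-g,0,None)*W*(inside>0)
        yy,xx=np.mgrid[:480,:640]; p=[(w*xx).sum()/w.sum(),(w*yy).sum()/w.sum()]; print(" hole",np.round(p,1),ray(c,*p,64).round(1))
    for n in("hub","pin_grip","bolt_grip","block"):
        for r in regions_of(n,c)[:3]:
            ys,xs=np.nonzero(r["mask"]); print(" ",n,round(r["score"],2),xs.mean().round(1),ys.mean().round(1),xs.size,(xs.min(),xs.max(),ys.min(),ys.max()))
    k=optics.camera_params(c);print("campos",(-np.array(k["R"]).T@np.array(k["t"])).round(0),k["fx"])
    x0,x1,y0,y1=(425,475,245,320) if c=="top" else (350,425,325,425)
    cv2.imwrite(f"pics/blk_{c}.png",cv2.resize(im[y0:y1,x0:x1],None,fx=8 if c=="top" else 6,fy=8 if c=="top" else 6,interpolation=0))
A=cv2.imread("pics/blk_top.png");B=cv2.imread("pics/blk_side.png")
o=np.zeros((600,860,3),np.uint8);o[:A.shape[0],:400]=A;o[:B.shape[0],405:405+B.shape[1]]=B;cv2.imwrite("pics/blk.png",o[:,:800]);print(A.shape,B.shape)
```

```text
top cover [305.7 260.2] [61.1 61.6] [550.3  74.3  64. ]
 hole [308.3 281.5] [501.3  68.   64. ]
 hole [303.  238.7] [600.3  80.9  64. ]
  hub 0.58 305.7 261.5 6227 (np.int64(252), np.int64(359), np.int64(208), np.int64(314))
  hub 0.52 305.3 260.2 2823 (np.int64(274), np.int64(336), np.int64(230), np.int64(290))
  pin_grip 0.4 455.1 299.2 114 (np.int64(449), np.int64(462), np.int64(295), np.int64(304))
  bolt_grip 0.53 465.2 227.7 115 (np.int64(459), np.int64(472), np.int64(223), np.int64(233))
  block 0.82 446.1 285.5 1495 (np.int64(426), np.int64(467), np.int64(256), np.int64(315))
campos [ 472.   50. 1438.] 594.3799348627018
side cover [297.1 248.6] [43.2 65.5] [544.6  67.9  64. ]
 hole [280.  258.2] [497.8  64.6  64. ]
 hole [313.2 237. ] [596.4  78.   64. ]
  hub 0.69 297.0 269.7 5960 (np.int64(241), np.int64(353), np.int64(220), np.int64(309))
  pin_grip 0.67 376.8 369.9 284 (np.int64(370), np.int64(383), np.int64(356), np.int64(383))
  bolt_grip 0.73 398.2 344.5 349 (np.int64(390), np.int64(405), np.int64(331), np.int64(358))
  bolt_grip 0.67 456.4 344.2 386 (np.int64(449), np.int64(466), np.int64(328), np.int64(363))
  block 0.88 382.5 380.0 2777 (np.int64(349), np.int64(418), np.int64(334), np.int64(420))
  block 0.53 363.6 222.7 976 (np.int64(349), np.int64(379), np.int64(205), np.int64(241))
campos [ 115. -540.  715.] 456.9456018668475
(600, 400, 3) (600, 450, 3)
```

View pics/blk.png

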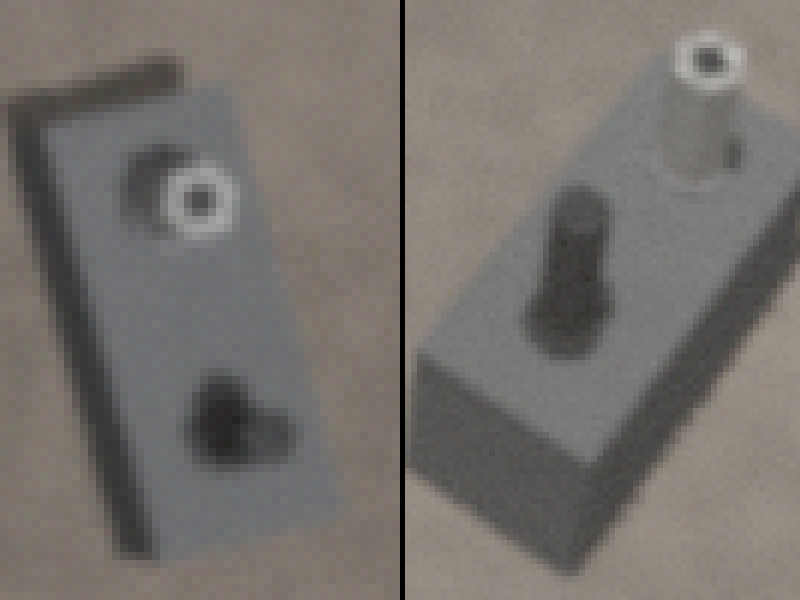

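Run:
```python
from h import *
print("bolt",ray("top",449.5,269.6,107).round(1),ray("side",400.2,334.5,107).round(1))
print("pin",ray("top",458.5,298.5,114).round(1),ray("side",379.2,359.5,114).round(1))
s=monitor.read_state();from scipy.spatial.transform import Rotation as R;print(R.from_quat(s["eef_rot"]).as_matrix().round(4))
```

```text
bolt [ 528.4 -249.4  107. ] [ 525.8 -251.   107. ]
pin [ 464.  -266.9  114. ] [ 459.6 -268.8  114. ]
[[-0.9751  0.222   0.    ]
 [ 0.222   0.9751  0.    ]
 [-0.      0.     -1.    ]]
```

```bash
cat >> h.py <<'E'
from scipy.spatial.transform import Rotation as Rot
def yaw_of(s):
    y=Rot.from_quat(s["eef_rot"]).as_matrix()[:,1]; return np.degrees(np.arctan2(y[1],y[0]))
def plan(target,yaw,n,hand,p0=None,y0=None):
    "straight rows from present pose to target TCP, world angle of tool y"
    s=monitor.read_state(); p=np.array(s["position"] if p0 is None else p0,float); a=yaw_of(s) if y0 is None else y0
    da=(yaw-a)/n; step=(np.array(target)-p)/n
    for i in range(n):
        t=np.radians(a); ty=np.array([np.cos(t),np.sin(t),0]); tx=np.array([-np.sin(t),np.cos(t),0]); 
        r=[step@tx,step@ty,-step[2]]
        # tool x = y cross z, z down
        tx=np.cross(ty,[0,0,-1]); r[0]=step@tx
        print([round(x/30,2) for x in r]+[round(-da/45,3),hand]); a+=da
    print("mm/row",np.linalg.norm(step).round(1),"pos",np.round(p,1),"yaw",round(yaw_of(s),1))
E
python3 -c "
from h import *
plan([462,-268,340],-74.8,24,0.3)"
```

```text
[np.float64(-0.71), np.float64(-1.02), np.float64(0.09), np.float64(0.141), 0.3]
[np.float64(-0.82), np.float64(-0.93), np.float64(0.09), np.float64(0.141), 0.3]
[np.float64(-0.91), np.float64(-0.84), np.float64(0.09), np.float64(0.141), 0.3]
[np.float64(-1.0), np.float64(-0.73), np.float64(0.09), np.float64(0.141), 0.3]
[np.float64(-1.08), np.float64(-0.62), np.float64(0.09), np.float64(0.141), 0.3]
[np.float64(-1.14), np.float64(-0.5), np.float64(0.09), np.float64(0.141), 0.3]
[np.float64(-1.19), np.float64(-0.37), np.float64(0.09), np.float64(0.141), 0.3]
[np.float64(-1.22), np.float64(-0.23), np.float64(0.09), np.float64(0.141), 0.3]
[np.float64(-1.24), np.float64(-0.1), np.float64(0.09), np.float64(0.141), 0.3]
[np.float64(-1.24), np.float64(0.04), np.float64(0.09), np.float64(0.141), 0.3]
[np.float64(-1.23), np.float64(0.18), np.float64(0.09), np.float64(0.141), 0.3]
[np.float64(-1.2), np.float64(0.31), np.float64(0.09), np.float64(0.141), 0.3]
[np.float64(-1.16), np.float64(0.44), np.float64(0.09), np.float64(0.141), 0.3]
[np.float64(-1.1), np.float64(0.57), np.float64(0.09), 
[... 167 characters left out ...]
t64(0.141), 0.3]
[np.float64(-0.86), np.float64(0.89), np.float64(0.09), np.float64(0.141), 0.3]
[np.float64(-0.76), np.float64(0.98), np.float64(0.09), np.float64(0.141), 0.3]
[np.float64(-0.64), np.float64(1.06), np.float64(0.09), np.float64(0.141), 0.3]
[np.float64(-0.52), np.float64(1.13), np.float64(0.09), np.float64(0.141), 0.3]
[np.float64(-0.39), np.float64(1.18), np.float64(0.09), np.float64(0.141), 0.3]
[np.float64(-0.26), np.float64(1.21), np.float64(0.09), np.float64(0.141), 0.3]
[np.float64(-0.13), np.float64(1.23), np.float64(0.09), np.float64(0.141), 0.3]
[np.float64(0.01), np.float64(1.24), np.float64(0.09), np.float64(0.141), 0.3]
mm/row 37.3 pos [127.6 560.6 404.7] yaw 77.2
```

Request:
drive_tool(increments=[-0.55, -0.75, 0.07, 0.106, 0.3, -0.6, -0.7, 0.07, 0.106, 0.3, -0.65, -0.65, 0.07, 0.106, 0.3, -0.7, -0.6, 0.07, 0.106, 0.3, -0.75, -0.54, 0.07, 0.106, 0.3, -0.8, -0.48, 0.07, 0.106, 0.3, -0.84, -0.41, 0.07, 0.106, 0.3, -0.87, -0.34, 0.07, 0.106, 0.3])

```text
time_s: 1.77
position: [213.5, 353.9, 388.0]
eef_rot: [0.432, 0.902, 0.0, 0.0]
force: [0.3, 0.5, -0.0]
gripper_width: 63.9
```

Request:
drive_tool(increments=[-0.89, -0.27, 0.07, 0.106, 0.3, -0.91, -0.2, 0.07, 0.106, 0.3, -0.92, -0.12, 0.07, 0.106, 0.3, -0.93, -0.05, 0.07, 0.106, 0.3, -0.93, 0.03, 0.07, 0.106, 0.3, -0.93, 0.11, 0.07, 0.106, 0.3, -0.91, 0.19, 0.07, 0.106, 0.3, -0.9, 0.26, 0.07, 0.106, 0.3])

```text
time_s: 2.43
position: [296.8, 146.5, 371.3]
eef_rot: [0.703, 0.711, 0.001, 0.0]
force: [1.5, 0.6, 0.9]
gripper_width: 63.7
```

```bash
sed -i 's/print(\[round(x\/30,2) for x in r\]+\[round(-da\/45,3),hand\])/print(*[round(float(x)\/30,3) for x in r],round(float(-da\/45),3),hand,sep=",",end=",  ")/' h.py; python3 -c "
from h import *
plan([462,-268,340],-74.8,16,0.3)"
```

```text
-0.867,0.334,0.065,0.105,0.3,  -0.837,0.405,0.065,0.105,0.3,  -0.801,0.472,0.065,0.105,0.3,  -0.759,0.536,0.065,0.105,0.3,  -0.713,0.597,0.065,0.105,0.3,  -0.661,0.653,0.065,0.105,0.3,  -0.605,0.706,0.065,0.105,0.3,  -0.545,0.753,0.065,0.105,0.3,  -0.481,0.795,0.065,0.105,0.3,  -0.414,0.832,0.065,0.105,0.3,  -0.345,0.863,0.065,0.105,0.3,  -0.272,0.889,0.065,0.105,0.3,  -0.199,0.908,0.065,0.105,0.3,  -0.123,0.921,0.065,0.105,0.3,  -0.047,0.928,0.065,0.105,0.3,  0.029,0.929,0.065,0.105,0.3,  mm/row 28.0 pos [296.8 146.5 371.3] yaw 0.6
```

Request:
drive_tool(increments=[-0.87, 0.33, 0.065, 0.105, 0.3, -0.84, 0.4, 0.065, 0.105, 0.3, -0.8, 0.47, 0.065, 0.105, 0.3, -0.76, 0.54, 0.065, 0.105, 0.3, -0.71, 0.6, 0.065, 0.105, 0.3, -0.66, 0.65, 0.065, 0.105, 0.3, -0.6, 0.7, 0.065, 0.105, 0.3, -0.54, 0.75, 0.065, 0.105, 0.3])

```text
time_s: 3.1
position: [379.9, -60.4, 355.6]
eef_rot: [0.896, 0.445, 0.0, 0.0]
force: [0.9, 1.1, 0.7]
gripper_width: 63.9
```

Request:
drive_tool(increments=[-0.48, 0.8, 0.065, 0.105, 0.3, -0.41, 0.83, 0.065, 0.105, 0.3, -0.34, 0.86, 0.065, 0.105, 0.3, -0.27, 0.89, 0.065, 0.105, 0.3, -0.2, 0.9, 0.065, 0.105, 0.3, -0.12, 0.92, 0.065, 0.105, 0.3, -0.05, 0.93, 0.065, 0.105, 0.3, 0, 0, 0, 0, 0.3])

```text
time_s: 3.77
position: [454.2, -243.4, 341.6]
eef_rot: [0.985, 0.171, 0.001, 0.002]
force: [0.3, -0.9, -0.8]
gripper_width: 63.9
```

```bash
python3 -c "
from h import *
plan([462,-268,340],-74.8,1,0.3); print(monitor.read_state())"
```

```text
-0.031,0.859,0.053,0.1,0.3,  mm/row 25.8 pos [ 454.2 -243.4  341.6] yaw -70.3
{'time_s': 3.7667, 'joint_positions': array([-5.13989310e-01,  2.76422991e-01,  1.79758110e+00, -1.33397371e-03,
        1.06413056e+00,  7.13786860e-01]), 'dq': array([ 0.04248319, -0.04155018,  0.06901016,  0.0374941 ,  0.045673  ,
       -0.05412931]), 'tau': array([-6.76716752e-01, -3.62123895e+01, -2.08141226e+01, -6.31288206e-02,
        1.42591191e-02,  2.90205991e-01]), 'position': array([ 454.17512884, -243.41852733,  341.60342453]), 'eef_rot': array([9.85271405e-01, 1.70988095e-01, 9.68876843e-04, 1.54644418e-03]), 'force': array([ 0.274547  , -0.91827108, -0.80059028]), 'moment': array([-0.10484533,  0.12563811, -0.0054738 ]), 'gripper_width': 63.87481968715189}
```

Request:
drive_tool(increments=[-0.03, 0.86, 0.05, 0.1, 0.3, 0, 0, 0, 0, 0.3, 0, 0, 0.63, 0, 0.3, 0, 0, 0.63, 0, 0.3, 0, 0, 0.63, 0, 0.3, 0, 0, 0.63, 0, 0.3, 0, 0, 0, 0, 0.3, 0, 0, 0, 0, 0.3])

```text
time_s: 4.43
position: [460.1, -263.6, 264.4]
eef_rot: [0.991, 0.135, -0.001, -0.001]
force: [0.7, -0.6, -0.6]
gripper_width: 64.2
```

Request:
drive_tool(increments=[0, 0, 0, 0, 0.6, 0, 0, 0, 0, 0.9, 0, 0, 0, 0, 1, 0, 0, 0, 0, 1, 0, 0, 0, 0, 1, 0, 0, 0, 0, 1], newtons=4)

```text
time_s: 4.93
position: [460.4, -264.2, 265.1]
eef_rot: [0.991, 0.135, 0.0, 0.0]
force: [0.3, -0.6, 0.1]
gripper_width: 26.9
```

```bash
python3 -c "
from h import *
s=monitor.read_state();print(s['position'],yaw_of(s),s['force'],s['moment'])
im,_=optics.get_image('side');a=cv2.resize(im[250:420,300:470,::-1],(600,600),interpolation=3)
im,_=optics.get_image('top');b=cv2.resize(im[230:330,400:500,::-1],(200,200),interpolation=3)
o=np.zeros((600,800,3),np.uint8);o[:,:600]=a;o[:200,600:]=b;cv2.imwrite('pics/g1.png',o)"
```

```text
[ 460.41717984 -264.20054263  265.13552882] -74.51654204752616 [ 0.33306272 -0.64675865  0.11762688] [-0.07092136  0.08409465  0.04334327]
```

View pics/g1.png

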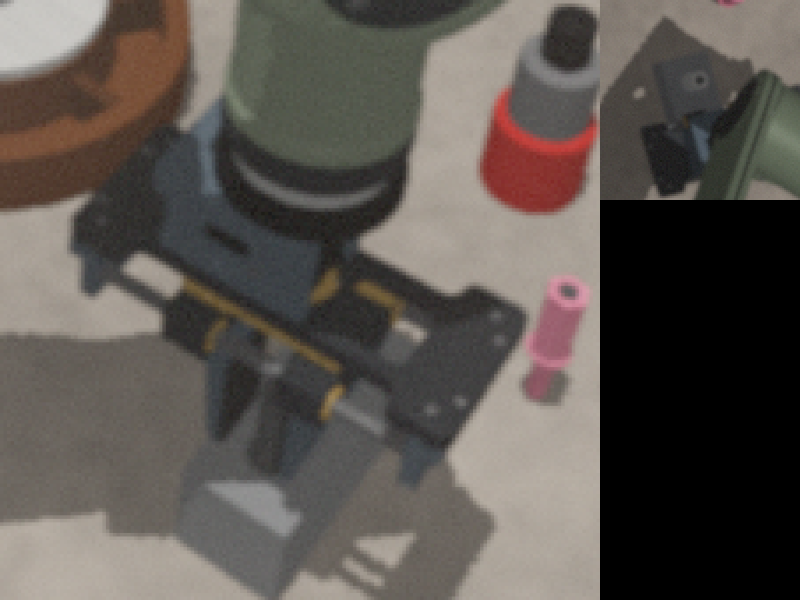

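The picture (view 4) shows the fingers straddling the pin handle, and they haven't finished closing. I keep closing.

Request:
drive_tool(increments=[0, 0, 0, 0, 1, 0, 0, 0, 0, 1, 0, 0, 0, 0, 1, 0, 0, 0, 0, 1, 0, 0, 0, 0, 1], newtons=4)

```text
time_s: 5.45
position: [460.7, -264.6, 265.0]
eef_rot: [0.991, 0.135, 0.0, 0.001]
force: [1.4, -4.5, -0.3]
gripper_width: 17.0
```

Request:
drive_tool(increments=[0, 0.05, 0, 0, 1, 0, 0.05, 0, 0, 1, 0, 0, 0, 0, 1, 0, 0, 0, 0, 1], newtons=4)

```text
time_s: 5.78
position: [461.0, -266.7, 264.6]
eef_rot: [0.991, 0.134, -0.0, -0.001]
force: [0.1, 0.6, 1.5]
gripper_width: 16.0
```

Request:
drive_tool(increments=[0, 0, 0, 0, 0.5, 0, 0, 0, 0, 0.5, 0, 0, 0, -0.14, 0.5, 0, 0, 0, -0.155, 0.5, 0, 0, 0, -0.155, 0.5, 0, 0, 0, -0.155, 0.5, 0, 0, 0, -0.155, 0.5, 0, 0, 0, -0.155, 0.5])

```text
time_s: 6.45
position: [461.0, -266.9, 264.6]
eef_rot: [0.879, 0.477, -0.0, -0.0]
force: [1.0, -0.1, 0.5]
gripper_width: 45.3
```

Request:
drive_tool(increments=[0, 0, 0, -0.155, 0.5, 0, 0, 0, -0.155, 0.5, 0, 0, 0, -0.155, 0.5, 0, 0, 0, -0.155, 0.5, 0, 0, 0, -0.155, 0.7, 0, 0, 0, -0.155, 0.8, 0, 0, 0, -0.155, 0.9, 0, 0, 0, 0, 1], newtons=4)

```text
time_s: 7.12
position: [461.0, -266.9, 264.6]
eef_rot: [0.605, 0.797, -0.0, -0.0]
force: [0.2, 0.1, 0.2]
gripper_width: 21.8
```

Request:
drive_tool(increments=[0, 0, 0, 0, 1, 0, 0, 0, 0, 1, 0, 0, 0, 0, 1, 0, 0, 0, 0, 1, 0, 0, 0, 0, 1], newtons=4)

```text
time_s: 7.53
position: [461.1, -267.0, 264.6]
eef_rot: [0.606, 0.796, 0.0, -0.0]
force: [-1.1, -0.5, -0.9]
gripper_width: 16.0
```

Request:
drive_tool(increments=[0, 0, 0, 0, 1, 0, 0, 0, 0, 1, 0, 0, -0.5, 0, 1, 0, 0, -0.7, 0, 1, 0, 0, -0.8, 0, 1, 0, 0, -0.7, 0, 1, 0, 0, 0, 0, 1, 0, 0, 0, 0, 1], newtons=45)

```text
time_s: 8.2
position: [461.3, -267.1, 346.5]
eef_rot: [0.605, 0.796, 0.0, 0.001]
force: [-1.2, 0.4, -1.4]
gripper_width: 15.3
```

```bash
python3 -c "
from h import *
plan([498.7,67.2,340],-78,16,1);s=monitor.read_state();print(s['force'],s['gripper_width'],s['joint_positions'])"
```

```text
0.651,0.261,0.014,0.13,1,  0.674,0.193,0.014,0.13,1,  0.69,0.124,0.014,0.13,1,  0.699,0.053,0.014,0.13,1,  0.701,-0.018,0.014,0.13,1,  0.695,-0.09,0.014,0.13,1,  0.682,-0.16,0.014,0.13,1,  0.663,-0.229,0.014,0.13,1,  0.636,-0.295,0.014,0.13,1,  0.603,-0.358,0.014,0.13,1,  0.563,-0.417,0.014,0.13,1,  0.518,-0.473,0.014,0.13,1,  0.467,-0.523,0.014,0.13,1,  0.411,-0.568,0.014,0.13,1,  0.351,-0.607,0.014,0.13,1,  0.288,-0.639,0.014,0.13,1,  mm/row 21.0 pos [ 461.3 -267.1  346.5] yaw 15.5
[-1.19423145  0.41120898 -1.35787199] 15.302100099105902 [-5.46554504e-01  2.98626420e-01  1.75116341e+00  9.26178148e-05
  1.08940287e+00 -8.16645274e-01]
```

Request:
drive_tool(increments=[0.65, 0.26, 0.01, 0.13, 1, 0.67, 0.19, 0.01, 0.13, 1, 0.69, 0.12, 0.01, 0.13, 1, 0.7, 0.05, 0.01, 0.13, 1, 0.7, -0.02, 0.01, 0.13, 1, 0.7, -0.09, 0.01, 0.13, 1, 0.68, -0.16, 0.02, 0.13, 1, 0.66, -0.23, 0.02, 0.13, 1])

```text
time_s: 8.87
position: [479.0, -98.9, 340.9]
eef_rot: [0.873, 0.488, -0.001, -0.001]
force: [-0.4, -0.1, -0.6]
gripper_width: 15.4
```

Request:
drive_tool(increments=[0.64, -0.3, 0.01, 0.13, 1, 0.6, -0.36, 0.01, 0.13, 1, 0.56, -0.42, 0.01, 0.13, 1, 0.52, -0.47, 0.01, 0.13, 1, 0.47, -0.52, 0.01, 0.13, 1, 0.41, -0.57, 0.02, 0.13, 1, 0.35, -0.61, 0.02, 0.13, 1, 0.29, -0.64, 0.02, 0.13, 1])

```text
time_s: 9.53
position: [497.8, 68.4, 337.6]
eef_rot: [0.995, 0.101, -0.002, -0.0]
force: [1.3, -0.4, -1.0]
gripper_width: 15.5
```

Request:
drive_tool(increments=[0, 0, 0, 0, 1, 0, 0, 0, 0, 1])

```text
time_s: 9.7
position: [497.9, 68.0, 337.8]
eef_rot: [0.994, 0.105, -0.002, 0.0]
force: [0.2, 0.2, -1.4]
gripper_width: 15.0
```

```bash
python3 -c "
from h import *
plan([498.7,67.2,328],-78,2,1);s=monitor.read_state();print(s['force'],s['moment'],s['gripper_width'],s['joint_positions'])"
```

```text
0.01,0.016,0.164,0.001,1,  0.01,0.016,0.164,0.001,1,  mm/row 5.0 pos [497.9  68.  337.8] yaw -77.9
[ 0.16469377  0.21268608 -1.38102746] [-0.10052509  0.14113152 -0.01371663] 15.004872960516169 [ 1.12991926e-01  2.62516773e-01  1.82841936e+00 -3.57078654e-04
  1.05405433e+00  1.47317186e+00]
```

Request:
drive_tool(increments=[0.02, 0.03, 0.25, 0, 1, 0, 0, 0.25, 0, 1, 0, 0, 0, 0, 1, 0, 0, 0, 0, 1])

```text
time_s: 10.03
position: [498.8, 65.9, 323.5]
eef_rot: [0.995, 0.103, -0.001, 0.0]
force: [0.6, 0.4, -0.9]
gripper_width: 14.8
```

```bash
python3 -c "
from h import *
s=monitor.read_state();print(s['position'],yaw_of(s))
im,_=optics.get_image('side');a=cv2.resize(im[200:290,240:340,::-1],(660,594),interpolation=3);cv2.imwrite('pics/h1.png',a)
T=s['position']-[0,0,250.6];print('tip',T,px('side',T),px('side',[498.7,67.2,64]))"
```

```text
[498.80769719  65.88523518 323.45579428] -78.16506794567465
tip [498.80769719  65.88523518  72.85579428] [279.91381101 254.55495581] [279.68272273 257.35848181]
```

View pics/h1.png

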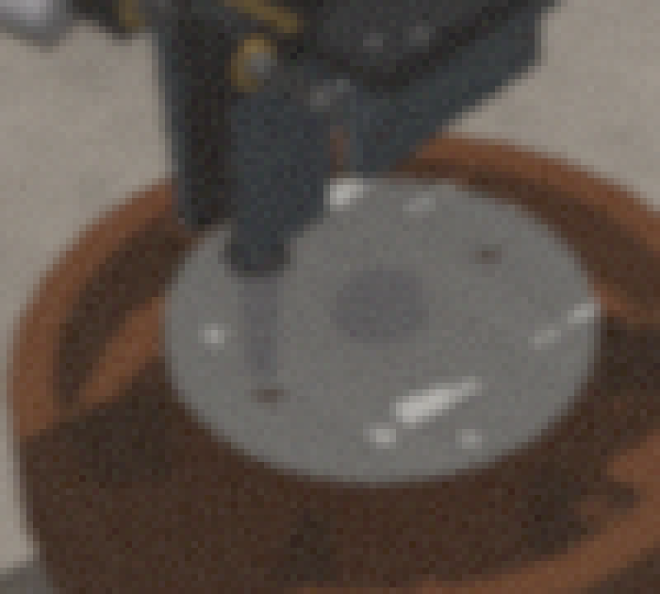

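The side view (view 5) shows the pin tip at about crop (262,376), just above the hole at (269,395). I'll measure that offset numerically.

```bash
python3 -c "
from h import *
ims=[optics.get_image('side')[0].astype(float) for _ in range(4)]
im=np.mean(ims,0); g=im.mean(2)
print(g[236:264,272:290].round().astype(int))
r=im[...,0]-im[...,2]; print(r[254:264,272:290].round().astype(int))
J=[(px('side',[500+d[0],67+d[1],64+d[2]])-px('side',[500,67,64])).round(2) for d in np.eye(3)*10]; print(J)"
```

```text
[[ 99  94  76  59  55  57  59  59  60  59  56  66  81  99 104 104 105 104]
 [102  93  73  58  55  57  59  59  57  54  54  65  83  98 105 105 105 104]
 [103  94  74  60  55  56  57  58  60  56  58  64  85  97 102 103 104 103]
 [104  97  83  64  57  56  56  56  62  58  62  77  93 102 104 104 106 104]
 [106 102  93  80  70  64  61  59  60  68  75  88  99 103 104 104 104 105]
 [105 103 101  97  84  79  74  74  74  82  89  97 104 104 103 105 104 106]
 [104 106 105 101  96  91  89  89  89  91  96 100 103 104 104 104 104 104]
 [106 106 105 101  99  94  94  93  94  92  96 102 102 103 103 104 104 104]
 [105 105 103 101  98  96  94  95  91  93  97 103 104 103 104 104 103 103]
 [106 107 107 103  97  95  94  95  94  94  97 102 104 105 105 104 103 102]
 [107 107 106 105  99  94  94  93  94  95  97 103 104 106 105 105 104 103]
 [108 106 106 104  99  95  92  92  92  94  99 102 105 104 104 105 104 102]
 [111 109 107 107 103  96  92  90  94  95  97 102 103 105 105 104 104 104]
 [130 121 112 107 104  97  94  94  94  92  99 104 104 105 104 104 106 105]
 [142 128 112 108 103  97  95  92  93  94  98 102 
[... 941 characters left out ...]
7 107 108 106 106 107 108 106 106 107 107 107 106 105 108]]
[[ 6  4  6  5  6  2  3  1  1  1  3  4  4  6  4  4  5  4]
 [ 5  5  6  6  5  4  2  1  1  2  3  4  5  4  5  5  4  5]
 [ 5  5  5  5  5  5  6  3  2  4  4  6  5  4  4  6  4  5]
 [ 5  5  6  5  4  4  4  6  6  5  5  6  4  6  5  5  4  4]
 [ 4  4  4  4  6  6  6  7  7  8  6  5  4  4  4  5  6  4]
 [ 5  4  6  6  5  5 10 13 14 13 10  8  6  5  5  5  3  4]
 [ 5  6  4  4  5  5  8 11 14 11  9  6  5  5  5  5  5  4]
 [ 4  4  3  6  5  5  6  7  8  7  7  4  4  6  5  5  4  5]
 [ 4  5  4  5  4  4  5  5  6  4  5  6  6  4  4  5  5  5]
 [ 8  6  4  4  5  5  6  6  4  5  5  6  5  6  5  5  4  6]]
[array([ 3.89, -1.9 ]), array([-2.66, -2.52]), array([-0.18, -3.52])]
```

Request:
drive_tool(increments=[0, 0, 0.15, 0, 1, 0, 0, 0.1, 0, 1, 0, 0, 0.1, 0, 1, 0, 0, 0.07, 0, 1, 0, 0, 0, 0, 1, 0, 0, 0, 0, 1])

```text
time_s: 10.78
position: [499.1, 66.7, 311.7]
eef_rot: [0.995, 0.104, -0.0, -0.0]
force: [0.3, 0.1, -0.3]
gripper_width: 15.4
```

Request:
drive_tool(increments=[0, 0, 0.1, 0, 1, 0, 0, 0.1, 0, 1, 0, 0, 0, 0, 1, 0, 0, 0, 0, 1])

```text
time_s: 11.12
position: [499.3, 66.7, 306.5]
eef_rot: [0.995, 0.104, 0.001, -0.0]
force: [-0.5, 0.4, 4.5]
gripper_width: 15.2
```

Request:
drive_tool(increments=[0, 0.05, 0, 0, 1, 0, 0.05, 0, 0, 1, 0, 0.05, 0, 0, 1, 0, 0.05, 0, 0, 1, 0, 0, 0, 0, 1])

```text
time_s: 11.53
position: [500.6, 61.5, 306.5]
eef_rot: [0.995, 0.103, 0.001, -0.002]
force: [-1.4, 4.3, 4.0]
gripper_width: 14.9
```

Request:
drive_tool(increments=[0, 0.05, 0, 0, 1, 0, 0.05, 0, 0, 1, 0.01, 0.05, 0, 0, 1, 0.01, 0.05, 0, 0, 1, 0, 0, 0, 0, 1])

```text
time_s: 11.95
position: [502.5, 55.8, 306.4]
eef_rot: [0.995, 0.103, 0.001, -0.002]
force: [-0.6, 5.2, 5.7]
gripper_width: 15.3
```

Request:
drive_tool(increments=[0.01, 0.05, 0, 0, 1, 0.01, 0.05, 0, 0, 1, 0.01, 0.05, 0, 0, 1, 0.02, 0.05, 0, 0, 1, 0, 0, 0, 0, 1])

```text
time_s: 12.37
position: [505.0, 49.5, 305.6]
eef_rot: [0.995, 0.103, -0.0, -0.0]
force: [0.7, 3.8, 0.3]
gripper_width: 14.9
```

Request:
drive_tool(increments=[0, 0, 0.05, 0, 1, 0, 0, 0.05, 0, 1, 0, 0, 0, 0, 1])

```text
time_s: 12.62
position: [504.8, 49.6, 302.6]
eef_rot: [0.995, 0.103, -0.0, -0.0]
force: [-0.2, 4.1, 0.2]
gripper_width: 15.1
```

Request:
drive_tool(increments=[0.01, 0.03, 0.07, 0, 1, 0, 0, 0.07, 0, 1, 0, 0, 0.07, 0, 1, 0, 0, 0.05, 0, 1, 0, 0, 0, 0, 1])

```text
time_s: 13.03
position: [505.1, 49.4, 295.0]
eef_rot: [0.995, 0.103, -0.0, -0.001]
force: [-0.2, 7.6, 2.3]
gripper_width: 15.0
```

Request:
drive_tool(increments=[0, -0.02, 0.07, 0, 1, 0, 0, 0.07, 0, 1, 0, 0, 0.05, 0, 1, 0, 0, 0, 0, 1])

```text
time_s: 13.37
position: [505.0, 49.9, 289.3]
eef_rot: [0.995, 0.103, -0.0, -0.001]
force: [-0.9, 7.2, 1.8]
gripper_width: 15.3
```

Request:
drive_tool(increments=[0, -0.03, 0.07, 0, 1, 0, 0, 0.07, 0, 1, 0, 0, 0.05, 0, 1, 0, 0, 0, 0, 1])

```text
time_s: 13.7
position: [504.8, 50.6, 283.5]
eef_rot: [0.995, 0.103, -0.0, -0.001]
force: [-0.3, 6.1, 1.0]
gripper_width: 15.1
```

Request:
drive_tool(increments=[0, -0.02, 0.07, 0, 1, 0, 0, 0.07, 0, 1, 0, 0, 0.05, 0, 1, 0, 0, 0, 0, 1])

```text
time_s: 14.03
position: [504.7, 51.0, 277.6]
eef_rot: [0.995, 0.103, -0.0, -0.0]
force: [-0.7, 6.3, 1.0]
gripper_width: 15.3
```

Request:
drive_tool(increments=[0, -0.03, 0.05, 0, 1, 0, 0, 0.07, 0, 1, 0, 0, 0.07, 0, 1, 0, 0, 0.05, 0, 1, 0, 0, 0, 0, 1])

```text
time_s: 14.45
position: [504.6, 51.5, 270.2]
eef_rot: [0.995, 0.104, -0.0, 0.0]
force: [-0.3, 4.0, -3.0]
gripper_width: 15.4
```

Request:
drive_tool(increments=[0, -0.02, 0.05, 0, 1, 0, 0, 0.05, 0, 1, 0, 0, 0, 0, 1, 0, 0, 0, 0, 1])

```text
time_s: 14.78
position: [504.6, 51.8, 268.5]
eef_rot: [0.995, 0.104, 0.0, 0.0]
force: [-2.0, 1.3, 6.3]
gripper_width: 15.3
```

Request:
drive_tool(increments=[0, 0, -0.03, 0, 0.8, 0, 0, 0, 0, 0.5, 0, 0, 0, 0, 0.5, 0, 0, 0, 0, 0.5, 0, 0, -0.4, 0, 0.5, 0, 0, -0.8, 0, 0.5, 0, 0, -0.8, 0, 0.5, 0, 0, -0.8, 0, 0.5])

```text
time_s: 15.45
position: [504.6, 52.0, 353.2]
eef_rot: [0.995, 0.104, -0.001, 0.0]
force: [0.9, -0.3, -0.5]
gripper_width: 45.4
```

```bash
python3 -c "
from h import *
print('bolt TCP plan')
plan([527,-250,345],-74.8,12,0.4);s=monitor.read_state();print(s['force'],s['gripper_width'],s['joint_positions'])"
```

```text
bolt TCP plan
-0.112,0.834,0.023,-0.006,0.4,  -0.116,0.833,0.023,-0.006,0.4,  -0.12,0.833,0.023,-0.006,0.4,  -0.124,0.832,0.023,-0.006,0.4,  -0.128,0.831,0.023,-0.006,0.4,  -0.132,0.831,0.023,-0.006,0.4,  -0.136,0.83,0.023,-0.006,0.4,  -0.14,0.83,0.023,-0.006,0.4,  -0.144,0.829,0.023,-0.006,0.4,  -0.148,0.828,0.023,-0.006,0.4,  -0.152,0.827,0.023,-0.006,0.4,  -0.156,0.827,0.023,-0.006,0.4,  mm/row 25.2 pos [504.6  52.  353.2] yaw -78.1
[ 0.93750488 -0.32756214 -0.47441168] 45.367663062849246 [ 8.01867907e-02  2.54552528e-01  1.79626994e+00 -4.57900015e-04
  1.09183742e+00  1.44370383e+00]
```

Request:
drive_tool(increments=[-0.12, 0.83, 0.02, 0, 0.35, -0.12, 0.83, 0.02, 0, 0.35, -0.13, 0.83, 0.02, 0, 0.35, -0.13, 0.83, 0.02, 0, 0.35, -0.13, 0.83, 0.02, 0, 0.35, -0.14, 0.83, 0.02, -0.01, 0.35, -0.14, 0.83, 0.02, -0.02, 0.35, -0.14, 0.83, 0.02, -0.02, 0.35])

```text
time_s: 16.12
position: [515.4, -150.6, 347.6]
eef_rot: [0.992, 0.123, -0.0, 0.0]
force: [0.8, -0.1, 0.1]
gripper_width: 59.3
```

Request:
drive_tool(increments=[-0.15, 0.83, 0.02, -0.02, 0.35, -0.15, 0.83, 0.02, 0, 0.35, -0.15, 0.83, 0.02, 0, 0.35, -0.15, 0.75, 0.02, 0, 0.35, 0, 0, 0, 0, 0.35, 0, 0, 0, 0, 0.35])

```text
time_s: 16.62
position: [522.9, -248.8, 344.9]
eef_rot: [0.992, 0.13, -0.0, -0.0]
force: [-0.2, 0.1, 0.1]
gripper_width: 59.2
```

```bash
python3 -c "
from h import *
plan([526.5,-249.2,267],-74.8,4,0.35)
im,_=optics.get_image('side');a=cv2.resize(im[190:290,235:355,::-1],(720,600),interpolation=3);cv2.imwrite('pics/p1.png',a)
im,_=optics.get_image('top');cv2.imwrite('pics/top2.png',im[:,:,::-1])
im=cv2.imread('pics/top2.png')[225:295,270:340]; cv2.imwrite('pics/p1.png',np.hstack([a[:,100:500],cv2.resize(im,(400,400),interpolation=3)[[*range(400)]+[0]*200]]))
"
```

```text
0.028,0.011,0.649,-0.002,0.35,  0.028,0.011,0.649,-0.002,0.35,  0.028,0.011,0.649,-0.002,0.35,  0.028,0.011,0.649,-0.002,0.35,  mm/row 19.5 pos [ 522.9 -248.8  344.9] yaw -75.1
```

View pics/p1.png

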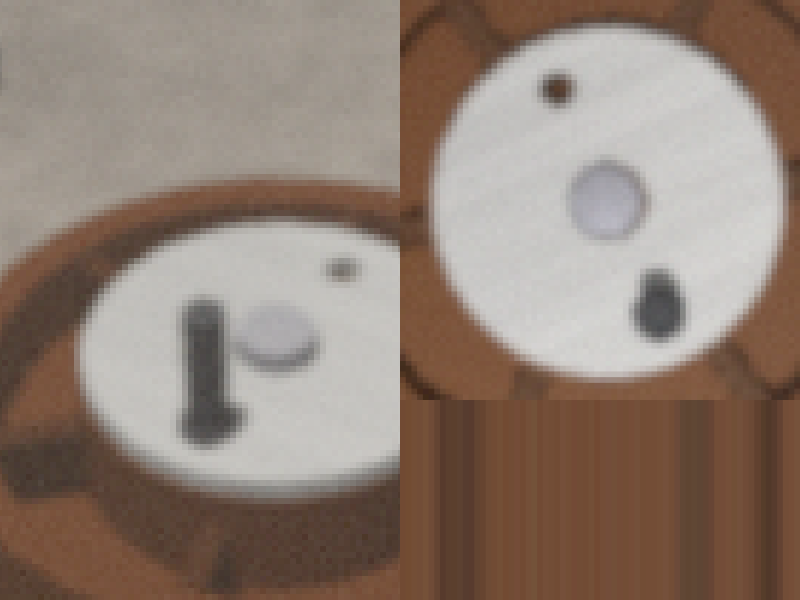

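View 6: the pin stands upright with its collar down on the cover, and the free hole shows at top px of about (297,240). Now I'll get the bolt.

Request:
drive_tool(increments=[0.05, 0, 0.2, 0, 0.35, 0.05, 0.02, 0.6, 0, 0.35, 0.01, 0.02, 0.6, 0, 0.35, 0, 0, 0.6, 0, 0.35, 0, 0, 0.6, 0, 0.5, 0, 0, 0, 0, 0.8, 0, 0, 0, 0, 0.9, 0, 0, 0, 0, 1], newtons=4)

```text
time_s: 17.38
position: [527.0, -247.7, 268.3]
eef_rot: [0.991, 0.131, 0.001, 0.0]
force: [-0.0, -0.1, 1.3]
gripper_width: 35.6
```

Request:
drive_tool(increments=[0, 0, 0, 0, 1, 0, 0, 0, 0, 1, 0, 0, 0, 0, 1, 0, 0, 0, 0, 1, 0, 0, 0, 0, 1], newtons=4)

```text
time_s: 17.8
position: [526.9, -248.3, 268.6]
eef_rot: [0.991, 0.131, 0.001, 0.001]
force: [0.1, -1.1, 4.5]
gripper_width: 18.7
```

```bash
python3 -c "
from h import *
yy,xx=np.mgrid[:480,:640]
for c in('top','side'):
    g=np.mean([optics.get_image(c)[0].astype(float).min(2) for _ in range(3)],0)
    u,v=(297,240) if c=='top' else (235+(342+100)/6,190+268/6)
    u,v=int(round(u)),int(round(v)); W=np.zeros(g.shape); W[v-5:v+6,u-5:u+6]=1
    med=np.median(g[W>0]); w=np.clip(med-15-g,0,None)*W; p=[(w*xx).sum()/w.sum(),(w*yy).sum()/w.sum()]
    print(c,np.round(p,2),ray(c,*p,64).round(1), g[v-4:v+5,u-5:u+6].round().astype(int) if c=='side' else '')
    for n in ('cover_hole_b','pin_grip'):
        for r in spot_point(n,c)[:3]: print(n,r['score'],cam2w(c,r['point']).round(1))
"
```

```text
top [297.06 240.24] [596.6  94.8  64. ] 
cover_hole_b 0.8 [504.6  50.9  63.9]
cover_hole_b 0.57 [595.3  91.9  64.2]
pin_grip 0.62 [513.1  51.8  90.4]
side [308.34 234.5 ] [593.   91.5  64. ] [[190 191 190 191 190 190 190 192 192 190 187]
 [188 187 185 181 176 175 183 187 192 193 193]
 [188 182 169 156 144 147 158 175 187 191 192]
 [186 173 152 130 120 122 139 162 182 191 191]
 [184 172 148 121 107 117 138 164 182 188 191]
 [187 181 167 149 137 143 157 173 185 190 190]
 [191 189 184 179 176 176 181 184 188 189 191]
 [191 192 192 190 190 189 189 190 190 188 189]
 [193 190 192 193 192 192 191 192 190 189 191]]
cover_hole_b 0.88 [501.8  50.4  63.7]
cover_hole_b 0.68 [595.3  91.9  64.5]
pin_grip 0.6 [504.2  53.   91.1]
```

Request:
drive_tool(increments=[0, 0, 0, 0, 1, 0, 0, 0, 0, 1, 0, 0, -0.4, 0, 1, 0, 0, -0.7, 0, 1, 0, 0, -0.8, 0, 1, 0, 0, -0.8, 0, 1, 0, 0, 0, 0, 1], newtons=45)

```text
time_s: 18.88
position: [527.3, -248.5, 352.7]
eef_rot: [0.991, 0.131, 0.003, 0.002]
force: [1.2, 0.3, -0.6]
gripper_width: 18.3
```

```bash
python3 -c "
from h import *
plan([594,94.5,340],-75,14,1);s=monitor.read_state();print(s['force'],s['gripper_width'],s['joint_positions'])"
```

```text
0.365,-0.748,0.03,0.0,1,  0.365,-0.748,0.03,0.0,1,  0.365,-0.748,0.03,0.0,1,  0.365,-0.748,0.03,0.0,1,  0.365,-0.748,0.03,0.0,1,  0.365,-0.748,0.03,0.0,1,  0.365,-0.748,0.03,0.0,1,  0.365,-0.748,0.03,0.0,1,  0.365,-0.748,0.03,0.0,1,  0.365,-0.748,0.03,0.0,1,  0.365,-0.748,0.03,0.0,1,  0.365,-0.748,0.03,0.0,1,  0.365,-0.748,0.03,0.0,1,  0.365,-0.748,0.03,0.0,1,  mm/row 25.0 pos [ 527.3 -248.5  352.7] yaw -75.0
[ 1.23818404  0.32560075 -0.63665123] 18.265480360838996 [-4.60161490e-01  3.66929885e-01  1.62951234e+00  3.21363226e-04
  1.13721733e+00  8.48347218e-01]
```

Request:
drive_tool(increments=[0.37, -0.75, 0.03, 0, 1, 0.37, -0.75, 0.03, 0, 1, 0.37, -0.75, 0.03, 0, 1, 0.36, -0.75, 0.03, 0, 1, 0.37, -0.75, 0.03, 0, 1, 0.36, -0.75, 0.03, 0, 1, 0.37, -0.75, 0.03, 0, 1, 0.36, -0.75, 0.03, 0, 1])

```text
time_s: 19.55
position: [564.3, -50.2, 339.7]
eef_rot: [0.991, 0.131, -0.001, -0.0]
force: [0.6, -0.7, -0.9]
gripper_width: 18.0
```

Request:
drive_tool(increments=[0.37, -0.75, 0.03, 0, 1, 0.36, -0.75, 0.03, 0, 1, 0.37, -0.75, 0.03, 0, 1, 0.36, -0.75, 0.03, 0, 1, 0.37, -0.75, 0.03, 0, 1, 0.36, -0.72, 0.03, 0, 1, 0, 0, 0.25, 0, 1, 0, 0, 0, 0, 1])

```text
time_s: 20.22
position: [592.7, 96.0, 325.6]
eef_rot: [0.991, 0.132, -0.003, 0.0]
force: [-1.0, -0.7, -1.8]
gripper_width: 18.0
```

Request:
drive_tool(increments=[0, 0, 0.2, 0, 1, 0, 0, 0, 0, 1, 0, 0, 0, 0, 1])

```text
time_s: 20.47
position: [593.1, 94.1, 321.7]
eef_rot: [0.991, 0.13, -0.001, 0.0]
force: [0.4, 0.6, -1.2]
gripper_width: 18.0
```

```bash
python3 -c "
from h import *
s=monitor.read_state();plan([594,94.5,318],-75,1,1)
im,_=optics.get_image('side');a=cv2.resize(im[190:280,260:360,::-1],(660,594),interpolation=3);cv2.imwrite('pics/b1.png',a)
T=s['position']-[0,0,248.6];print('tip',T,px('side',T),px('side',[594,94.5,64]))"
```

```text
0.033,-0.007,0.122,-0.001,1,  mm/row 3.8 pos [593.1  94.1 321.7] yaw -75.0
tip [593.105726    94.05749394  73.06350398] [307.69875118 230.77651589] [307.89572749 233.66139737]
```

View pics/b1.png

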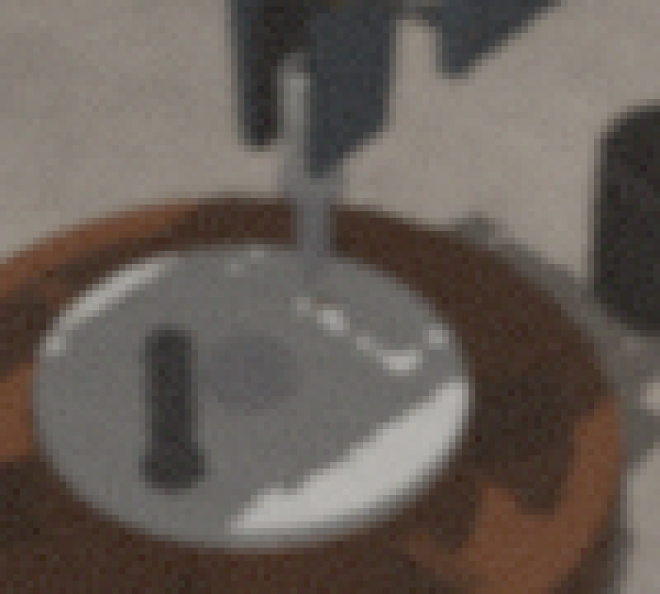

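View 7: the bolt tip is at crop (317,265), over the free hole, and the pin is still standing at (172,410). The calibrated projection agrees to within about 1 px, so I descend.

Request:
drive_tool(increments=[0.02, 0, 0.13, 0, 1, 0, 0, 0.13, 0, 1, 0, 0, 0.13, 0, 1, 0, 0, 0.05, 0, 1, 0, 0, 0, 0, 1, 0, 0, 0, 0, 1])

```text
time_s: 21.02
position: [594.0, 95.3, 309.1]
eef_rot: [0.991, 0.131, -0.0, -0.0]
force: [0.6, -0.3, -1.0]
gripper_width: 18.0
```

Request:
drive_tool(increments=[0, 0, 0.1, 0, 1, 0, 0, 0.1, 0, 1, 0, 0, 0.1, 0, 1, 0, 0, 0, 0, 1, 0, 0, 0, 0, 1])

```text
time_s: 21.43
position: [594.1, 95.3, 299.9]
eef_rot: [0.991, 0.131, -0.0, -0.0]
force: [0.7, 0.4, -1.7]
gripper_width: 18.0
```

Tip is into the hub hole with no contact force. I continue to 272.6.

Request:
drive_tool(increments=[0, 0, 0.12, 0, 1, 0, 0, 0.12, 0, 1, 0, 0, 0.12, 0, 1, 0, 0, 0.12, 0, 1, 0, 0, 0, 0, 1])

```text
time_s: 21.85
position: [594.1, 95.2, 285.0]
eef_rot: [0.991, 0.131, 0.0, 0.0]
force: [2.5, -0.9, -3.2]
gripper_width: 18.2
```

Request:
drive_tool(increments=[0, 0, 0.12, 0, 1, 0, 0, 0.12, 0, 1, 0, 0, 0.1, 0, 1, 0, 0, 0, 0, 1, 0, 0, 0, 0, 1])

```text
time_s: 22.27
position: [594.1, 95.2, 275.0]
eef_rot: [0.991, 0.131, 0.0, 0.0]
force: [4.0, -1.5, -4.2]
gripper_width: 18.1
```

Request:
drive_tool(increments=[0.04, 0, 0.04, 0, 1, 0, 0, 0.04, 0, 1, 0, 0, 0.03, 0, 1, 0, 0, 0, 0, 1, 0, 0, 0, 0, 1])

```text
time_s: 22.68
position: [595.0, 95.6, 272.6]
eef_rot: [0.991, 0.131, -0.0, -0.0]
force: [-0.1, -1.4, 3.1]
gripper_width: 18.1
```

Home at 272.6 with light contact. I'll release, rise clear, then check.

Request:
drive_tool(increments=[0, 0, -0.03, 0, 0.8, 0, 0, 0, 0, 0.5, 0, 0, 0, 0, 0.5, 0, 0, 0, 0, 0.5, 0, 0, -0.3, 0, 0.5, 0, 0, -0.8, 0, 0.5, 0, 0, -0.9, 0, 0.5, 0, 0, -0.9, 0, 0.5])

```text
time_s: 23.35
position: [594.9, 95.6, 361.4]
eef_rot: [0.991, 0.131, -0.001, -0.0]
force: [0.2, -0.0, 0.6]
gripper_width: 45.8
```

Request:
drive_tool(increments=[0.5, 0.9, -0.5, 0, 0.5, 0, 1, -0.5, 0, 0.5, 0, 1, 0, 0, 0.5, 0, 1, 0, 0, 0.5, 0, 1, 0, 0, 0.5, 0, 1, 0, 0, 0.5, 0, 0, 0, 0, 0.5, 0, 0, 0, 0, 0.5])

```text
time_s: 24.02
position: [655.6, -72.9, 390.4]
eef_rot: [0.992, 0.129, -0.0, -0.0]
force: [0.1, 0.3, -0.2]
gripper_width: 45.9
```

```bash
python3 -c "
from h import *
s=monitor.read_state();print(s['time_s'],s['position'],s['force'])
im,d=optics.get_image('side');a=cv2.resize(im[190:290,240:360,::-1],(480,400),interpolation=3)
for n in('pin_grip','bolt_grip','cover'):
    for r in spot_point(n,'side')[:2]: print(n,round(r['score'],2),cam2w('side',r['point']).round(1))
im,d=optics.get_image('top');b=cv2.resize(im[220:300,270:340,::-1],(320,400),interpolation=3)
cv2.imwrite('pics/f.png',np.hstack([a,b]))
print([(n,round(r['score'],2),cam2w('top',r['point']).round(1)) for n in('pin_grip','bolt_grip') for r in spot_point(n,'top')[:2]])"
```

```text
24.0167 [655.59929355 -72.86166631 390.39420033] [ 0.12076977  0.34665222 -0.18688152]
pin_grip 0.75 [503.6  52.2  93.1]
bolt_grip 0.68 [588.9  92.1  88.9]
bolt_grip 0.55 [ 629.6 -300.    59.7]
cover 0.56 [552.   71.9  58.5]
[('pin_grip', 0.62, array([507.4,  54.7,  88.9])), ('bolt_grip', 0.49, array([595.4,  96. ,  86.2])), ('bolt_grip', 0.47, array([ 629.8, -299.2,   60. ]))]
```

View pics/f.png

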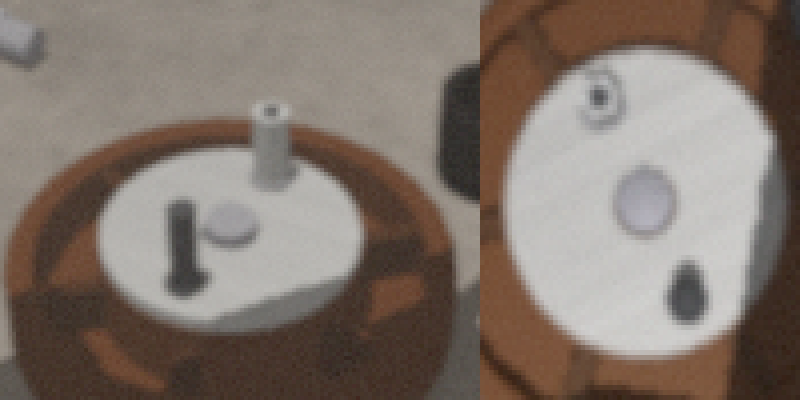

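View 8: the pin (dark, crop (182,250)) and the bolt (pale, (271,145)) both stand upright with collar and flange on the flat cover, and the robot is clear of them. The measured grip heights are 93 and 89 mm from the side, which match the home values.

```bash
python3 -c "
from h import *
print(hand_in())"
```

```text
the job is handed in; nothing more can be done
None
```

The job is done and handed in: the pin and the bolt are both fully home, and I handed in at about 24 s of robot time.

- **Pin:** I put its tip through the near cover hole onto the hub seat with about 4.5 N. I then swept the cover about 18 mm counterclockwise until the tip dropped into the hub hole, and worked it down to the collar. The highest force I read while doing this was about 8 N.
- **Bolt:** I took the pale hex bolt from the block, not the pink look-alike, and lowered it into the other hole until its flange was on the cover. The highest force I read was about 6 N.

**Last checks:**
- The final TCP heights matched the home values: 268.5 mm against 268.6 mm for the pin, and 272.6 mm exactly for the bolt.
- The last pictures show both standing upright on a flat cover with the arm clear.
- The side camera put the grip points at 93.1 mm (pin) and 88.9 mm (bolt), against home values of 93 and 89 mm.
- The top camera read lower, 88.9 and 86.2 mm, which is within or just beyond the network's stated accuracy of about 4 mm. I trusted the arm readings and the side view.
- I read forces only at the end of each move call, so brief peaks in between were not seen.
- I never reached for the hammer, plug, sleeve or pink look-alike, but I made no separate final check of them.

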